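# Press a label onto a spice jar with a one-turn labeller

## Task

Of the two spice jars to the right of the blue jar labeller, stand the one with the cream-and-red label upright in the labeller's cradle and let it go. Then take the black knob of the handwheel, wind it gently anticlockwise (seen from above) until it rests against its start stop, and from there turn it clockwise through exactly one full revolution, so that the pad presses the jar once and draws back, and let go. Do not force the wheel against its stop, do not run on into a second stroke, and leave the other things on the worktop where they are.

Things in the scene. Friction and masses are not known exactly. Their poses are not given: they have to be found in the camera images.
- spice_red: spice jar with a cream-and-red label and a black lid, 41 mm diameter, 105 mm tall, about 0.1 kg; origin at the centre of its underside, z up its axis
- spice_blue: a bystander jar of the same shape and size with a dark blue label; leave it alone
- labeller: blue jar labeller fixed to the worktop, standing at any yaw within about 0.35 rad; origin on the worktop under the handwheel's axis. Its base plate (top 12 mm above the worktop) runs 150 mm along x and from -85 to +260 mm along its y; blue housing 132 x 132 mm up to 90 mm; the ram comes out of the +y side of the housing, towards the cradle
- cradle (a point): centre of the jar's seat on the base plate, 12 mm above the worktop, 190 mm along the labeller's +y from the wheel axis, axes as the labeller's. Two flared cheeks (50 mm apart along x, 40 mm high), an anvil on the +y side (44 mm high, touches a jar at the seat), the pad on the -y side. Room for the jar: +-4 mm along x, and 0 to 7 mm short of the seat along y; aim 3 mm to -y, the pad pushes the jar home
- pad: rubber-faced sprung pad, 34 mm wide, centre 36 mm above the worktop, at the end of the ram; travels 14 mm to the labeller's +y at half a turn of the wheel and back again at a full turn; presses a seated jar with about 6 N
- wheel_centre (a point): point on the upright axis of the handwheel at the height to grip the knob, 153 mm above the worktop. The wheel is a grey horizontal disc, 148 mm diameter, its top 118 mm above the worktop
- knob_grip (a point): point on the axis of the black crank knob at the height to grip it; upright round knob, 22 mm diameter, from 123 to 175 mm above the worktop, 58 mm from the wheel axis; it spins freely on its spindle, so it can be held with an unturned gripper all the way round
- wheel: the grey handwheel with the knob. It stands 0.35 to 0.85 rad clockwise of its start stop, which is inside the housing and set differently on each machine, so that only feel finds it. The stop has a rubber buffer: the knob gives about 4 mm for 15 N; over 25 N forces it. The wheel turns with 1 to 2 N at the knob and stays where it is left. 'shaft': its angle clockwise from the stop; 'buffer': the buffer's twist
- lemon: a lemon lying behind the jars, 78 x 55 mm; a bystander, leave it alone
There are look-alikes about, which are no part of the job. What is shaped like the spice_red but green, orange or purple is not meant.

How it is judged:
On the way, in this order (a step that is already met when the one before it is completed fails the run):
1. the jar stands upright in the cradle, released (horizontal distance between spice_red and cradle below 0.013 m and angle between spice_red's own z axis and vertical below 0.12 rad and z of spice_red in the frame of cradle between -0.005 and 0.005 m and contact force between the fingers and spice_red below 0.1 N), for 0.2 s.
2. the wheel has been wound back against its start stop (value of joint shaft below 0.03 rad), for 0.1 s.
3. the pad presses the jar at half a turn (contact force between pad and spice_red above 2 N and value of joint shaft above 2.8 rad), for 0.1 s.
At the end, for the whole second after the job is handed in: The wheel stands at rest exactly one revolution (within 0.15 rad) clockwise of its start stop, and the jar with the cream-and-red label stands upright (within 0.12 rad) on the cradle floor within 13 mm of the seat; everything is released (horizontal distance between spice_red and cradle below 0.013 m and angle between spice_red's own z axis and vertical below 0.12 rad and z of spice_red in the frame of cradle between -0.005 and 0.005 m and value of joint shaft between 6.1332 and 6.4332 rad and angular speed of wheel below 0.05 rad/s and linear speed of spice_red below 0.02 m/s); the robot touches nothing.
It fails at once if the handwheel is forced against its start stop: the stop's rubber buffer is twisted by more than 0.11 rad, about 25 N at the knob (value of joint buffer below -0.11 rad).
It fails at once if the handwheel overruns one turn by more than 0.22 rad (a second stroke begins) (value of joint shaft above 6.5032 rad).
It fails at once if another thing on the worktop is shifted by more than 30 mm (distance of any of spice_blue, jam_jar, tin_tomato, water_bottle, tea_box, matches_box, tumbler, lemon, salt_shaker from where it was at the start of the episode above 0.03 m).
It also fails if it takes over 72 s, if anything falls off the work surface, if the arm or the gripper's body presses on something with over 40 N, if the wrist force passes 120 N, or if a joint passes its speed limit or range.

## Robot

A 6-joint arm with a two-finger parallel gripper is mounted at the origin on a cart in front of the work surface, level with it; the furniture and walls round the work are solid. World frame = base frame: x ahead of the robot, y to its left, z up, the work surface at z = 0. Lengths are in m, angles in rad, forces in N, time in s.
With the tool pointing down it reaches from about 0.425 to 0.95 m from the base axis. Payload 3.5 kg.
Tool frame: the origin (TCP) lies on the centre line of the jaws, within the pads' length; the fingertips stand 11 mm ahead of it and the grasp point (between the pads) lies 8 mm behind it (tip_reach is the distance from the TCP to the fingertips, in m); z points along the fingers, y is the line along which they close (so a half turn about z gives the same grasp; the last joint's range is limited). The gripper opens to 85 mm and grips with 20 to 120 N. Pads are 22 mm wide; open, the fingers measure 114 mm over their backs; the gripper's body (76 mm by 85 mm) begins 54 mm behind the grasp point. The pads swing forward as they close: fully open they stand 13 mm farther back than shut.
Start: joints at [-1.367, 0.286, 1.577, -0, 1.279, -0.15], TCP at [0.234, -0.633, 0.242] pointing down, gripper open.
Joint ranges: [-2.77, 2.77], [-0.9, 2.22], [0.21, 2.48], [-1.53, 4.67], [0.24, 2.81], [-2.84, 2.84]. Speed limits (rad/s): [2.79, 2.79, 3.14, 3.14, 3.14, 3.14].

## Interface

Orientations are given as a rotation vector (axis times angle).
In Python, from workcell import * gives the robot as it stands.
- The arm moves only by the tool move_arm, never from a script. Its argument "deltas" is a list of rows, each a list of 2 entries, a list of its own where there are three numbers: the shift along the tool's x, y, z in m, then the turn about the tool's z in degrees. A call has 1 to 10 rows; each row shifts and turns the commanded pose from where the row before left it, along the tool's axes as they then stand; what a row does not reach is not made up. A row lasts 1/10 s, in which the tool goes at most 50 mm and 8.59 degrees, less where a joint would pass 70% of its speed; a pose out of reach is approached as far as the arm can. A call is refused whole if a number of a shift passes 0.05 or a number of a turn 8.59, either way. A call with a gripper value outside its range is refused whole. "jaw" is the finger opening in m, from 0 to 0.0854, set as the call begins (left out, the last holds). The fingers move at their own pace and stop on an object; "grip_force" is the grip in N (left out, the last holds). Time passes only in rows, so rows that do not move let the fingers close. It gives the time, the measured TCP pose, the force, the opening and the grip force at its end, in the units of the state.
- get_obs(): the state, without advancing time (a new reading comes with each control period).
- capture(name): name is "scene" or "side" or "wrist"; returns a dict with "pixels" (480x640x3 uint8, red, green, blue), "mtx" (3x3 intrinsics, pixels), "cam_to_world" (4x4, takes a point from camera to world coordinates); the wrist camera has in their place "hand_eye" (4x4, takes a point from camera to tool coordinates, whose origin is the TCP and whose axes are the flange's). Camera axes: x right, y down, z forward; pixel columns grow to the right and rows downward; lengths in m; the calibration is good to about 2 mm. The wrist camera is an equidistant fisheye: a pixel r from the principal point sees the ray r / f radians off the axis. A picture is of the moment at which its call begins: read the wrist's pose just before it. There is no depth.
- job_done(): hands the job in; it is judged then, once.
The state is a dict: "time": time; "joint_pos": joint angles; "joint_vel": joint speeds; "joint_torque": joint torques, N m; "position": TCP position; "tool_rot": TCP orientation; "force": force on the tool from outside, world axes, zero at the start; "moment": the same for the moment, N m; "grip_width": finger opening in m; "grasp_force": force on a finger pad.
Only numpy, scipy, OpenCV 4.12 (cv2) and the standard library are available. Lean on these libraries where they do the work, as an engineer would, in place of code of your own. Each camera call takes 0.05 s, during which the arm holds its last target. There are 200 camera calls.

## Working session

There is one attempt and no reset: what is moved stays moved. The work goes in short steps, Python scripts to look and compute and a tool call to move; the robot and the scene stay as the last step left them, time stands still between calls to the robot, and variables do not carry over. Pictures are saved under pics/ and viewed, at most 10 in all, crops included, and the job is handed in when it is done.

Besides the shell and the picture viewer there is one more tool, called after "Request:" as name(argument=value, ...), one argument or row to a line, values as JSON. move_arm: Moves the arm, as the interface text tells. Its arguments: {"type":"object","properties":{"deltas":{"type":"array"},"jaw":{"type":"number"},"grip_force":{"type":"number"}},"required":["deltas"]}

```bash
mkdir -p pics; cat > h.py <<'E'
from workcell import *
import numpy as np, cv2
from scipy.spatial.transform import Rotation as R
def ray(c,u,v):
    K=c["mtx"];d=np.array([(u-K[0,2])/K[0,0],(v-K[1,2])/K[1,1],1.]);T=np.array(c["cam_to_world"])
    return T[:3,3],T[:3,:3]@d
def onz(c,u,v,z):
    o,d=ray(c,u,v);return o+d*(z-o[2])/d[2]
def proj(c,p):
    T=np.linalg.inv(c["cam_to_world"]);q=c["mtx"]@(T[:3,:3]@np.array(p)+T[:3,3]);return q[:2]/q[2]
def save(n,im):cv2.imwrite(f"pics/{n}.png",np.ascontiguousarray(im[:,:,::-1]))
E
python3 - <<'E'
from h import *
o=get_obs();print(o)
for n in("scene","side"):
    c=capture(n);save(n,c["pixels"]);np.savez(n,**{k:c[k] for k in("pixels","mtx","cam_to_world")})
    print(c["cam_to_world"])
E
```

```text
{'time': 0.0, 'joint_pos': array([-1.36699240e+00,  2.87190605e-01,  1.57817787e+00, -8.46542247e-06,
        1.27861809e+00, -1.49996191e-01]), 'joint_vel': array([-0.0005187 ,  0.00035171, -0.00156086, -0.00061803,  0.00100436,
       -0.0002175 ]), 'joint_torque': array([ 5.28755882e-04, -4.05976975e+01, -2.92625588e+01, -5.22896141e-05,
        5.81587345e-03,  3.34469050e-06]), 'position': array([ 0.23376201, -0.63255181,  0.24093006]), 'tool_rot': array([-3.09020862e+00, -5.52436598e-01,  1.13793888e-04]), 'force': array([ 0.47865767, -0.36718176, -1.10950502]), 'moment': array([-0.04879747, -0.02171324,  0.02611255]), 'grasp_force': 0.0, 'grip_width': 0.08502944818355053}
[[-0.7419345  -0.47921226  0.46892303 -0.0268978 ]
 [-0.67023936  0.54854176 -0.49988112  0.56900058]
 [-0.0176747  -0.68516972 -0.72816898  0.99586651]
 [ 0.          0.          0.          1.        ]]
[[-0.70733348 -0.52473914  0.47363296  0.09807573]
 [-0.70666509  0.54143728 -0.45548888  0.40643064]
 [-0.0174297  -0.65688241 -0.75379155  0.84844563]
 [ 0.          0.          0.          1.        ]]
```

View pics/scene.png

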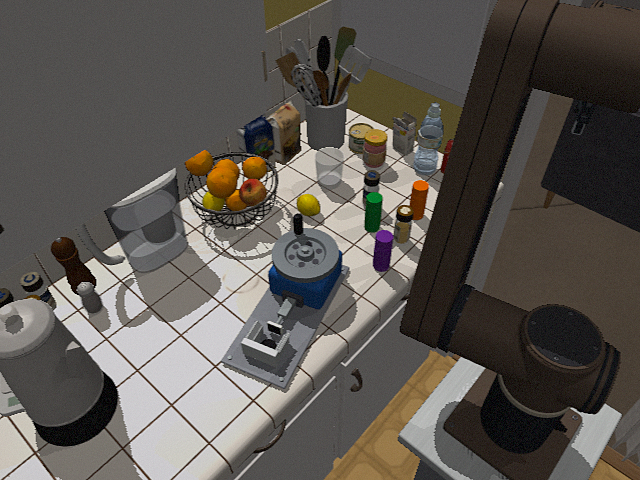

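View pics/side.png

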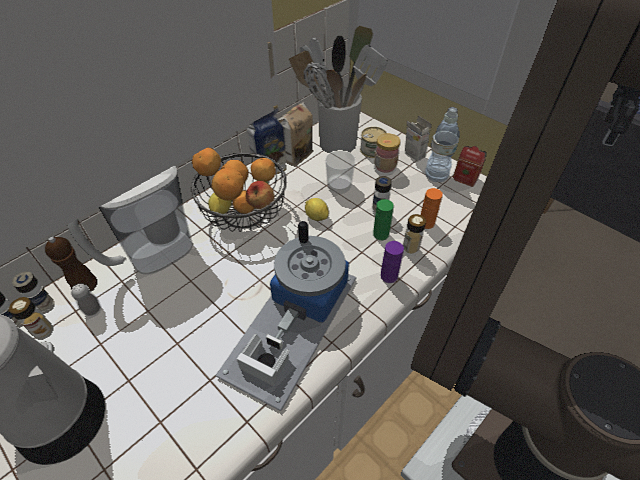

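The scene view shows the wheel at about (307,254), the knob at (298,222), the cradle at (267,345) and the cream jar at (403,224). The blue jar is at (371,188), with green, purple and orange look-alikes close by. I'll zoom in on the side view.

```bash
python3 - <<'E'
from h import *
c=dict(np.load("scene.npz"));d=dict(np.load("side.npz"))
a=cv2.resize(c["pixels"][165:390,215:435],None,fx=1.8,fy=1.8*1.48,interpolation=2)
a=cv2.resize(c["pixels"][170:390,215:440],None,fx=2.6,fy=2.6,interpolation=2);save("z1",a)
for n,k in(("scene",c),("side",d)):
    pts={"scene":dict(jar=(403.5,211,.105),blue=(372,175,.105),green=(374,198,.105),purple=(384,235,.105),orange=(420,186,.105),wheel=(306,253,.118),knobtop=(298,216,.175),lemon=(308,204,.03)),
    "side":dict(jar=(416,220,.105),blue=(383,181,.105),green=(385,206,.105),purple=(394,247,.105),orange=(432,194,.105),wheel=(310,263,.118),knobtop=(303,224,.175),lemon=(317,209,.03))}[n]
    for q,(u,v,z) in pts.items():print(n,q,onz(k,u,v,z).round(3))
E
```

```text
scene jar [ 0.439 -0.243  0.105]
scene blue [ 0.576 -0.298  0.105]
scene green [ 0.519 -0.233  0.105]
scene purple [ 0.426 -0.15   0.105]
scene orange [ 0.46  -0.342  0.105]
scene wheel [0.515 0.015 0.118]
scene knobtop [ 0.565 -0.016  0.175]
scene lemon [ 0.681 -0.169  0.03 ]
side jar [ 0.436 -0.249  0.105]
side blue [ 0.573 -0.3    0.105]
side green [ 0.515 -0.236  0.105]
side purple [ 0.422 -0.151  0.105]
side orange [ 0.46  -0.345  0.105]
side wheel [0.513 0.012 0.118]
side knobtop [ 0.563 -0.019  0.175]
side lemon [ 0.675 -0.172  0.03 ]
```

View pics/z1.png

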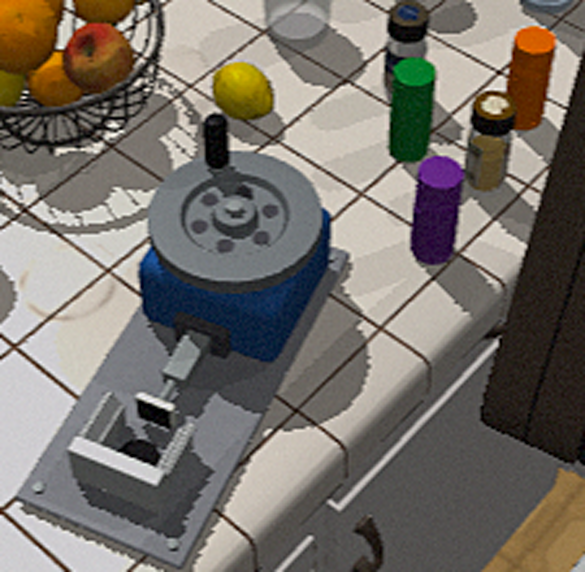

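The view from z1 confirms it. The cream jar is at about (0.438,-0.246), standing amid green, purple and orange. I'll move above it.

Request:
move_arm(
  deltas=[
    [[0.032,-0.029,0],0],
    [[0.032,-0.029,0],0],
    [[0.032,-0.029,0],0],
    [[0.032,-0.029,0],0],
    [[0.032,-0.029,0],0],
    [[0.032,-0.029,0],0],
    [[0.032,-0.029,0],0],
    [[0.032,-0.029,0],0],
    [[0.032,-0.029,0],0],
    [[0.032,-0.029,0],0],
  ],
  jaw=0.0854,
)

```text
time: 1.1
position: [0.4339, -0.2484, 0.2419]
tool_rot: [-3.092, -0.552, 0.0]
force: [0.5, 0.2, -0.3]
grip_width: 0.0857
grasp_force: 0.0
```

Request:
move_arm(
  deltas=[
    [[0,0,0],-8.5],
    [[0,0,0],-8.5],
    [[0,0,0],-8.5],
    [[0,0,0],-8.5],
    [[0,0,0],0],
  ],
)

```text
time: 1.6
position: [0.4334, -0.2499, 0.2418]
tool_rot: [-2.795, -1.432, 0.001]
force: [0.0, 0.2, 0.8]
grip_width: 0.0854
grasp_force: 0.0
```

```bash
cat >> h.py <<'E'
def wray(c,u,v,P,Rm):
    K=c["mtx"];x=np.array([u-K[0,2],v-K[1,2]]);r=np.linalg.norm(x);t=r/K[0,0]
    d=np.r_[np.sin(t)*x/max(r,1e-9),np.cos(t)];H=np.array(c["hand_eye"])
    return P+Rm@H[:3,3],Rm@H[:3,:3]@d
def wonz(c,u,v,z,P,Rm):
    o,d=wray(c,u,v,P,Rm);return o+d*(z-o[2])/d[2]
def wproj(c,p,P,Rm):
    H=np.array(c["hand_eye"]);q=H[:3,:3].T@(Rm.T@(np.array(p)-P)-H[:3,3]);t=np.arctan2(np.hypot(q[0],q[1]),q[2])
    K=c["mtx"];return K[:2,2]+K[0,0]*t*q[:2]/np.hypot(q[0],q[1])
def wcap(name):
    o=get_obs();c=capture("wrist");c["P"]=o["position"];c["R"]=R.from_rotvec(o["tool_rot"]).as_matrix()
    save(name,c["pixels"]);np.savez(name,**c);return c
def go(x,y,z,o=None):
    o=o or get_obs();Rm=R.from_rotvec(o["tool_rot"]).as_matrix()
    print("pos",o["position"].round(4),"yaw_y",np.degrees(np.arctan2(Rm[1,1],Rm[0,1])).round(2),"tool delta",(Rm.T@(np.array([x,y,z])-o["position"])).round(4),"F",o["force"].round(1),"t",round(o["time"],2))
E
python3 - <<'E'
from h import *
c=dict(np.load("scene.npz"));d=dict(np.load("side.npz"))
g=lambda x,y:(215+x/2.6,170+y/2.6)
L,B,Rr=[onz(c,*g(*p),.012) for p in((20,497),(182,566),(349,256))]
print(L,B,Rr,np.linalg.norm(L-B))
v=B-Rr;print("dir +y deg",np.degrees(np.arctan2(v[1],v[0])))
for n,k,ps in(("sc",c,[(223,361),(285,388)]),("si",d,[(219,378),(282,405)])):
    a,b=[onz(k,*p,.012) for p in ps];print(a,b,np.degrees(np.arctan2(*(b-a)[1::-1])))
w=wcap("w1");go(.438,-.246,.2)
for p in((.438,-.246,.105),(.424,-.15,.105),(.517,-.235,.105)):print(wproj(w,p,w["P"],w["R"]))
print(w["mtx"])
E
```

```text
[0.50829993 0.28151166 0.012     ] [0.37024864 0.23862949 0.012     ] [ 0.46998829 -0.08315954  0.012     ] 0.1445580805897536
dir +y deg 107.22100780281586
[0.50809263 0.28084986 0.012     ] [0.36978648 0.2391056  0.012     ] -163.20487284121424
[0.49946825 0.27939576 0.012     ] [0.3729518  0.22891328 0.012     ] -158.24705986683117
pos [ 0.4334 -0.25    0.2419] yaw_y -35.89 tool delta [0.0059 0.0014 0.0419] F [-0.1  0.3  0.4] t 1.65
[322.36739502 224.96033862]
[229.66737441 132.39246829]
[401.64521925 152.00676889]
[[371.64829954   0.         319.40171553]
 [  0.         371.64829954 241.75760251]
 [  0.           0.           1.        ]]
```

View pics/w1.png

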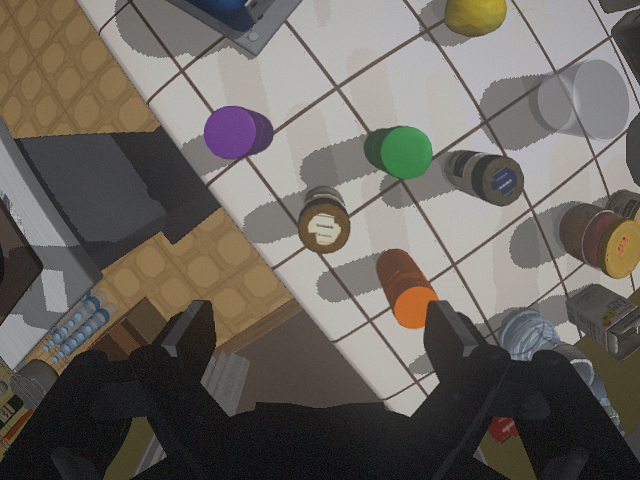

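The wrist view puts the jar lid centre at about (325,229). The fingers' closing line is clear of the neighbouring jars.

```bash
python3 - <<'E'
from h import *
w=dict(np.load("w1.npz"));p=wonz(w,325,229,.105,w["P"],w["R"]);print(p)
go(p[0],p[1],.070)
E
```

```text
[ 0.43778863 -0.24966817  0.105     ]
pos [ 0.4334 -0.25    0.2419] yaw_y -35.89 tool delta [0.0028 0.0035 0.1719] F [-0.1  0.3  0.4] t 1.65
```

Request:
move_arm(
  deltas=[
    [[0.0035,0.003,0.02],0],
    [[0,0,0.03],0],
    [[0,0,0.03],0],
    [[0,0,0.03],0],
    [[0,0,0.03],0],
    [[0,0,0.03],0],
    [[0,0,0],0],
    [[0,0,0],0],
  ],
)

```text
time: 2.45
position: [0.4379, -0.2491, 0.0723]
tool_rot: [-2.796, -1.43, 0.001]
force: [-0.1, -0.4, 0.6]
grip_width: 0.0855
grasp_force: 0.0
```

Request:
move_arm(
  deltas=[
    [[0,0,0],0],
    [[0,0,0],0],
    [[0,0,0],0],
    [[0,0,0],0],
    [[0,0,0],0],
    [[0,0,0],0],
    [[0,0,0],0],
    [[0,0,0],0],
  ],
  jaw=0.02,
  grip_force=30,
)

```text
time: 3.25
position: [0.4387, -0.2497, 0.0738]
tool_rot: [2.794, 1.432, 0.001]
force: [-1.6, 0.6, 5.6]
grip_width: 0.04
grasp_force: 30.2
```

Request:
move_arm(
  deltas=[
    [[0,0,-0.02],0],
    [[0,0,-0.04],0],
    [[0,0,-0.05],0],
    [[0,0,-0.05],-8.5],
    [[0,0,-0.045],-8.5],
    [[0,0,0],-8.5],
    [[0,0,0],-8.5],
    [[0,0,0],-8.5],
    [[0,0,0],-8.5],
    [[0,0,0],-2],
  ],
)

```text
time: 4.25
position: [0.4378, -0.2489, 0.2768]
tool_rot: [-1.858, -2.532, -0.0]
force: [-0.0, -0.6, -2.2]
grip_width: 0.0403
grasp_force: 30.8
```

Request:
move_arm(
  deltas=[
    [[0.036,0.015,0],0],
    [[0.036,0.015,0],0],
    [[0.036,0.015,0],0],
    [[0.036,0.015,0],0],
    [[0.036,0.015,0],0],
    [[0.036,0.015,0],0],
    [[0.036,0.015,0],0],
    [[0.036,0.015,0],0],
    [[0.036,0.015,0],0],
    [[0.036,0.015,0],0],
  ],
)

```text
time: 5.25
position: [0.474, 0.1408, 0.277]
tool_rot: [-1.863, -2.53, 0.0]
force: [2.1, -0.9, -2.1]
grip_width: 0.0401
grasp_force: 30.8
```

Request:
move_arm(
  deltas=[
    [[0,0,0],0],
    [[0,0,0],0],
    [[0,0,0],0],
  ],
)

```text
time: 5.55
position: [0.4742, 0.1385, 0.2769]
tool_rot: [-1.863, -2.529, 0.001]
force: [0.2, 0.6, -2.3]
grip_width: 0.0401
grasp_force: 30.8
```

```bash
python3 - <<'E'
from h import *
w=wcap("w2");go(.458,.195,.3);print(get_obs()["grip_width"],get_obs()["joint_pos"].round(2))
print(wproj(w,(.458,.195,.012),w["P"],w["R"]))
E
```

```text
pos [0.4743 0.1382 0.277 ] yaw_y 17.19 tool delta [ 0.059   0.0012 -0.023 ] F [-0.2 -0.7 -2.2] t 5.6
0.04038324412789724 [ 0.08 -0.15  1.97 -0.    1.32 -0.22]
[321.01701311 148.46631062]
```

View pics/w2.png

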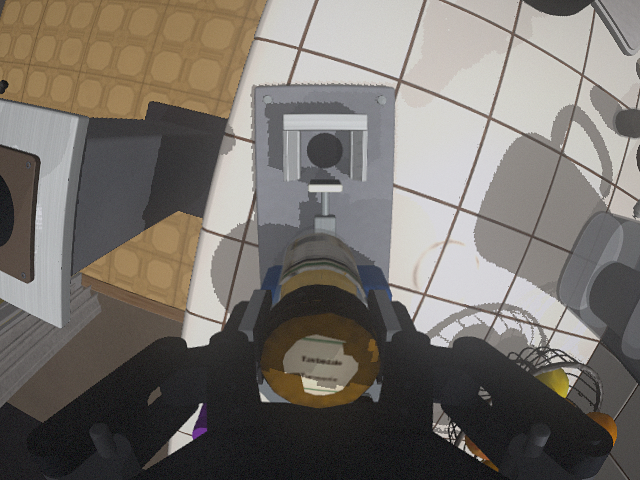

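The wrist view shows the seat disc at about (325,151), the cheeks at u 284–367, and the plate's far edge level at v≈86, so the yaw matches.

```bash
python3 - <<'E'
from h import *
w=dict(np.load("w2.npz"));P,Rm=w["P"],w["R"]
f=lambda u,v,z:wonz(w,u,v,z,P,Rm)
s=f(325,151,.012);print("seat",s)
L,r=f(256,86.5,.012),f(394,86.5,.012);print(L,r,np.degrees(np.arctan2(*(r-L)[1::-1])),np.linalg.norm(r-L))
y=np.array([-np.sin(np.radians(17.2)),np.cos(np.radians(17.2))]);m=(L+r)[:2]/2;print("from edge",m-.07*y,"axis",m-.26*y)
t=s[:2]-.003*y;print(t);go(t[0],t[1],.2)
a=f(284,180,.052);b=f(367,180,.052);print("cheek mid",((a+b)/2), np.linalg.norm(a-b))
E
```

```text
seat [0.46282856 0.19366723 0.012     ]
[0.37218706 0.23972068 0.012     ] [0.51157303 0.28357932 0.012     ] 17.466497787248976 0.146123340489516
from edge [0.46257961 0.19478051] axis [0.51876414 0.01327763]
[0.46371568 0.1908014 ]
pos [0.4743 0.1382 0.277 ] yaw_y 17.19 tool delta [0.0534 0.0055 0.077 ] F [-0.2 -0.7 -2.2] t 5.6
cheek mid [0.47064212 0.16861146 0.052     ] 0.08024302206601745
```

Request:
move_arm(
  deltas=[
    [[0.027,0.003,0],0],
    [[0.026,0.0025,0],0],
    [[0,0,0.03],0],
    [[0,0,0.04],0],
    [[0,0,0.03],0],
    [[0,0,0.02],0],
    [[0,0,0],0],
    [[0,0,0],0],
  ],
)

```text
time: 6.4
position: [0.4644, 0.1905, 0.1578]
tool_rot: [1.865, 2.528, 0.0]
force: [-0.5, 0.4, -1.2]
grip_width: 0.0398
grasp_force: 30.9
```

```bash
python3 - <<'E'
from h import *
w=wcap("w3");go(.4637,.1908,.087)
c=capture("scene");np.savez("s3",**{k:c[k] for k in("pixels","mtx","cam_to_world")});d=capture("side")
a=cv2.resize(c["pixels"][250:400,200:350],None,fx=2.6,fy=2.6,interpolation=2);b=cv2.resize(d["pixels"][260:410,200:350],None,fx=2.6,fy=2.6,interpolation=2)
save("m3",np.hstack([a,b]))
E
```

```text
pos [0.4651 0.1909 0.1588] yaw_y 17.2 tool delta [ 0.0004 -0.0015  0.0718] F [-0.5 -0.5 -0.9] t 6.45
```

View pics/m3.png

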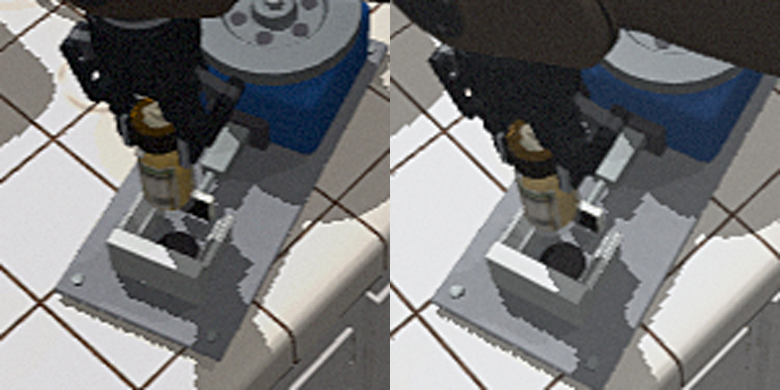

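The jar hangs upright just above the cradle (its bottom at about (172,205), the seat at (180,243) in the left half). It lines up, so I'll lower it.

Request:
move_arm(
  deltas=[
    [[0,-0.001,0.02],0],
    [[0,0,0.02],0],
    [[0,0,0.012],0],
    [[0,0,0.008],0],
    [[0,0,0.005],0],
    [[0,0,0.003],0],
    [[0,0,0],0],
  ],
)

```text
time: 7.25
position: [0.4632, 0.1911, 0.0895]
tool_rot: [1.862, 2.53, 0.0]
force: [0.3, -0.1, -1.2]
grip_width: 0.0403
grasp_force: 30.9
```

Request:
move_arm(
  deltas=[
    [[0,0,0.001],0],
    [[0,0,0.001],0],
    [[0,0,0.001],0],
    [[0,0,0],0],
    [[0,0,0],0],
  ],
)

```text
time: 7.75
position: [0.463, 0.1911, 0.0864]
tool_rot: [1.863, 2.53, 0.0]
force: [0.6, -0.2, -2.3]
grip_width: 0.0404
grasp_force: 30.9
```

Request:
move_arm(
  deltas=[
    [[0,0,0.001],0],
    [[0,0,0.001],0],
    [[0,0,0.001],0],
    [[0,0,0],0],
    [[0,0,0],0],
  ],
)

```text
time: 8.25
position: [0.4635, 0.1912, 0.0859]
tool_rot: [-1.862, -2.53, 0.001]
force: [-5.4, -1.3, 12.4]
grip_width: 0.0403
grasp_force: 32.6
```

The jar has touched down. I'll ease off and release it.

Request:
move_arm(
  deltas=[
    [[0,0,-0.0015],0],
    [[0,0,0],0],
  ],
)

```text
time: 8.45
position: [0.4635, 0.1912, 0.0859]
tool_rot: [1.862, 2.529, 0.001]
force: [-1.2, -1.1, 6.8]
grip_width: 0.0403
grasp_force: 31.5
```

Request:
move_arm(
  deltas=[
    [[0,0,0],0],
    [[0,0,0],0],
    [[0,0,0],0],
    [[0,0,0],0],
    [[0,0,0],0],
    [[0,0,0],0],
  ],
  jaw=0.0854,
)

```text
time: 9.05
position: [0.463, 0.1911, 0.0847]
tool_rot: [-1.863, -2.53, 0.0]
force: [-0.1, -0.2, -0.3]
grip_width: 0.0856
grasp_force: 0.0
```

Request:
move_arm(
  deltas=[
    [[0,0,-0.03],0],
    [[0,0,-0.05],0],
    [[0,0,-0.05],0],
    [[0,0,-0.05],0],
    [[-0.05,0,-0.01],0],
    [[-0.05,0,0],0],
    [[0,0,0],0],
    [[0,0,0],0],
  ],
)

```text
time: 9.85
position: [0.4924, 0.0957, 0.2744]
tool_rot: [-1.866, -2.527, -0.0]
force: [-0.5, -0.3, -0.6]
grip_width: 0.0858
grasp_force: 0.0
```

```bash
python3 - <<'E'
from h import *
w=wcap("w4");go(.5185,.013,.25);P,Rm=w["P"],w["R"]
for p in((.4627,.194,.117),(.4627,.194,.012),(.5185,.013,.118),(.564,-.0175,.175)):print(wproj(w,p,P,Rm))
E
```

```text
pos [0.4921 0.0966 0.2741] yaw_y 17.22 tool delta [-0.0877  0.0005  0.024 ] F [0.4 0.7 0.3] t 9.9
[320.50379583  96.78714841]
[320.24619693 107.44143961]
[320.48420452 323.16973377]
[363.58858536 401.53685249]
```

View pics/w4.png

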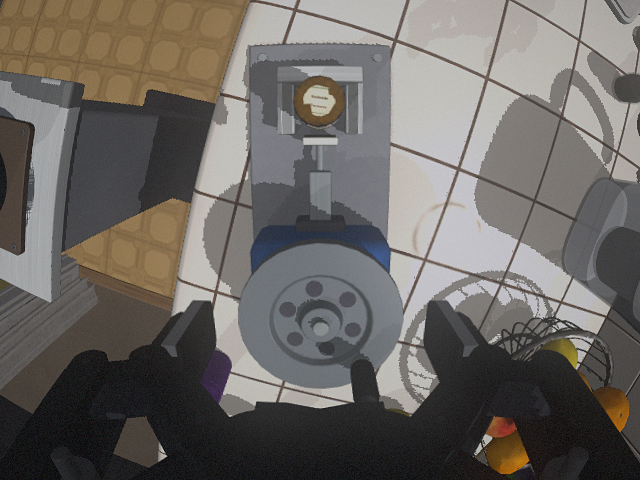

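The jar stands in the cradle (lid at (320,100), as predicted). The wheel disc spans u 238–403 and v 242–387, with the knob at about (364,380) near the gripper. I'll refine the axis.

```bash
python3 - <<'E'
from h import *
w=dict(np.load("w4.npz"));P,Rm=w["P"],w["R"]
f=lambda u,v,z:wonz(w,u,v,z,P,Rm)
l,r,t,b=[f(*q,.118) for q in((238,312),(403,310),(321,241.5),(321,387))]
print((l+r)/2,np.linalg.norm(l-r),(t+b)/2,np.linalg.norm(t-b))
print("hub", f(320,327,.128))
print("knob base",f(362,360,.123),wproj(w,(.564,-.0175,.123),P,Rm))
c=dict(np.load("scene.npz"));d=dict(np.load("side.npz"))
# knob axis: triangulate knob top from scene & side
o1,d1=ray(c,298,216);o2,d2=ray(d,303,223)
A=np.c_[d1,-d2];s=np.linalg.lstsq(A,o2-o1,rcond=None)[0];print("tri",o1+s[0]*d1,o2+s[1]*d2)
E
```

```text
[0.51524123 0.02344466 0.118     ] 0.14528846391273434 [0.51854182 0.01445711 0.118     ] 0.14649566248505175
hub [0.51757559 0.01451793 0.128     ]
knob base [ 0.56553395 -0.01079073  0.123     ] [357.9436292  365.33593075]
tri [ 0.604061   -0.05425703  0.12153587] [ 0.60235113 -0.0548784   0.12074488]
```

Request:
move_arm(
  deltas=[
    [[-0.044,0.013,0],0],
    [[-0.044,0.013,0],0],
    [[-0.043,0.012,0],0],
    [[0,0,0.03],0],
    [[0,0,0.03],0],
    [[0,0,0.02],0],
    [[0,0,0],0],
    [[0,0,0],0],
  ],
)

```text
time: 10.7
position: [0.5674, -0.016, 0.1945]
tool_rot: [-1.86, -2.531, 0.0]
force: [-0.5, 0.6, -0.1]
grip_width: 0.0852
grasp_force: 0.0
```

```bash
python3 - <<'E'
from h import *
w=wcap("w5");go(.567,-.017,.147);P,Rm=w["P"],w["R"]
print(wproj(w,(.567,-.017,.175),P,Rm),wproj(w,(.567,-.017,.123),P,Rm))
E
```

```text
pos [ 0.5681 -0.0163  0.1957] yaw_y 17.36 tool delta [-0.0003 -0.0014  0.0487] F [ 0.5 -0.   0.1] t 10.75
[318.4573646  301.95383047] [318.740233   263.46393647]
```

View pics/w5.png

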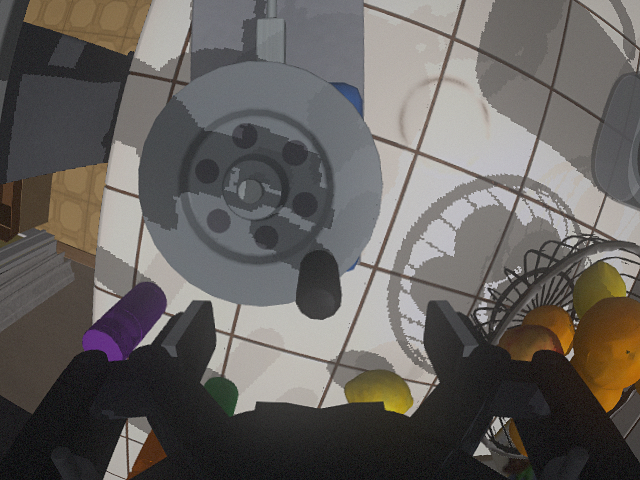

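The knob's top is at (318,301), exactly as predicted, and the hub is at (250,188). I'll go down and grip.

Request:
move_arm(
  deltas=[
    [[0,-0.001,0.02],0],
    [[0,0,0.02],0],
    [[0,0,0.009],0],
    [[0,0,0],0],
    [[0,0,0],0],
  ],
)

```text
time: 11.25
position: [0.5675, -0.0176, 0.1471]
tool_rot: [1.861, 2.528, 0.001]
force: [0.2, 1.1, 0.6]
grip_width: 0.0853
grasp_force: 0.0
```

Request:
move_arm(
  deltas=[
    [[0,0,0],0],
    [[0,0,0],0],
    [[0,0,0],0],
    [[0,0,0],0],
    [[0,0,0],0],
    [[0,0,0],0],
    [[0,0,0],0],
    [[0,0,0],0],
    [[0,0,0],0],
    [[0,0,0],0],
  ],
  jaw=0.01,
  grip_force=20,
)

```text
time: 12.25
position: [0.567, -0.0177, 0.146]
tool_rot: [1.862, 2.529, 0.001]
force: [2.2, 0.1, 1.5]
grip_width: 0.021
grasp_force: 22.4
```

```bash
cat >> h.py <<'E'
AX=np.array([.5182,.0138])
def st(rows=0,step=0,tgt=None):
    o=get_obs();q=o["position"][:2]-AX;a=np.arctan2(q[1],q[0]);n=q/np.linalg.norm(q);t=np.array([-n[1],n[0]]);F=o["force"][:2]
    Rm=R.from_rotvec(o["tool_rot"]).as_matrix()
    print("t %.2f pos %s ang %.3f r %.4f Frad %.1f Ftan(ccw+) %.1f grip %.4f yaw_y %.2f"%(o["time"],o["position"].round(4),a,np.linalg.norm(q),F@n,F@t,o["grip_width"],np.degrees(np.arctan2(Rm[1,1],Rm[0,1]))))
    p=o["position"][:2] if tgt is None else np.array(tgt)
    out=[];
    for i in range(rows):
        b=a+step*(i+1);nx=AX+.058*np.array([np.cos(b),np.sin(b)]);d=Rm.T[:2,:2]@(nx-p);out.append([[round(d[0],4),round(d[1],4),0],0]);p=nx
    print(out)
E
python3 - <<'E'
from h import *
w=dict(np.load("w5.npz"));P,Rm=w["P"],w["R"]
l,r,t,b=[wonz(w,*q,.118,P,Rm) for q in((138,180),(383,186),(257,60),(250,306))]
print((l+r)/2,(t+b)/2,wonz(w,250,188,.13,P,Rm))
st(6,.05)
E
```

```text
[0.51754215 0.01763184 0.118     ] [0.51704663 0.01267511 0.118     ] [0.51820268 0.01517371 0.13      ]
t 12.25 pos [ 0.567  -0.0177  0.146 ] ang -0.573 r 0.0581 Frad 1.8 Ftan(ccw+) 1.3 grip 0.0210 yaw_y 17.27
[[[np.float64(0.002), np.float64(0.0021), 0], 0], [[np.float64(0.002), np.float64(0.0021), 0], 0], [[np.float64(0.0021), np.float64(0.002), 0], 0], [[np.float64(0.0022), np.float64(0.0019), 0], 0], [[np.float64(0.0023), np.float64(0.0018), 0], 0], [[np.float64(0.0024), np.float64(0.0016), 0], 0]]
```

Request:
move_arm(
  deltas=[
    [[0.002,0.0021,0],0],
    [[0.002,0.0021,0],0],
    [[0.0021,0.002,0],0],
    [[0.0022,0.0019,0],0],
    [[0.0023,0.0018,0],0],
    [[0.0024,0.0016,0],0],
    [[0,0,0],0],
  ],
)

```text
time: 12.95
position: [0.5743, -0.0013, 0.146]
tool_rot: [1.862, 2.529, 0.002]
force: [1.1, -2.0, 5.1]
grip_width: 0.021
grasp_force: 22.6
```

```bash
python3 - <<'E'
from h import *
st(8,.03)
E
```

```text
t 12.95 pos [ 0.5743 -0.0013  0.146 ] ang -0.263 r 0.0581 Frad 1.6 Ftan(ccw+) -1.6 grip 0.0210 yaw_y 17.29
[[[np.float64(0.0015), np.float64(0.0008), 0], 0], [[np.float64(0.0015), np.float64(0.0009), 0], 0], [[np.float64(0.0015), np.float64(0.0008), 0], 0], [[np.float64(0.0016), np.float64(0.0008), 0], 0], [[np.float64(0.0016), np.float64(0.0007), 0], 0], [[np.float64(0.0016), np.float64(0.0007), 0], 0], [[np.float64(0.0016), np.float64(0.0006), 0], 0], [[np.float64(0.0016), np.float64(0.0006), 0], 0]]
```

Request:
move_arm(
  deltas=[
    [[0.0015,0.0008,0],0],
    [[0.0015,0.0008,0],0],
    [[0.0015,0.0008,0],0],
    [[0,0,0],0],
  ],
)

```text
time: 13.35
position: [0.5752, 0.0034, 0.146]
tool_rot: [1.862, 2.529, 0.002]
force: [2.6, -1.3, 5.7]
grip_width: 0.021
grasp_force: 22.6
```

Request:
move_arm(
  deltas=[
    [[0.0016,0.0008,0],0],
    [[0.0016,0.0007,0],0],
    [[0.0016,0.0007,0],0],
    [[0,0,0],0],
  ],
)

```text
time: 13.75
position: [0.5759, 0.0088, 0.146]
tool_rot: [1.862, 2.529, 0.002]
force: [3.6, -1.5, 4.5]
grip_width: 0.0213
grasp_force: 22.6
```

Request:
move_arm(
  deltas=[
    [[0.0016,0.0005,0],0],
    [[0.0016,0.0005,0],0],
    [[0.0016,0.0005,0],0],
    [[0,0,0],0],
  ],
)

```text
time: 14.15
position: [0.576, 0.0137, 0.1461]
tool_rot: [1.862, 2.529, 0.002]
force: [4.0, -1.4, 5.0]
grip_width: 0.021
grasp_force: 22.6
```

Request:
move_arm(
  deltas=[
    [[0.0016,0.0003,0],0],
    [[0.0016,0.0003,0],0],
    [[0.0016,0.0003,0],0],
    [[0,0,0],0],
  ],
)

```text
time: 14.55
position: [0.5758, 0.0166, 0.1462]
tool_rot: [1.859, 2.527, -0.003]
force: [4.1, -7.6, 4.4]
grip_width: 0.021
grasp_force: 22.5
```

I've found the stop: 7.6 N, with zero at y≈0.015. I'll hold briefly, then plan the clockwise turn.

Request:
move_arm(
  deltas=[
    [[0,0,0],0],
    [[0,0,0],0],
  ],
)

```text
time: 14.75
position: [0.5758, 0.0165, 0.1462]
tool_rot: [1.859, 2.526, -0.003]
force: [4.1, -7.1, 4.7]
grip_width: 0.0212
grasp_force: 22.6
```

```bash
cat >> h.py <<'E'
AX=np.array([.5186,.0140])
def plan(a0,step,n,tgt):
    p=np.array(tgt);Rm=R.from_rotvec(get_obs()["tool_rot"]).as_matrix()
    S=[]
    for i in range(n):
        b=a0+step*(i+1);nx=AX+.058*np.array([np.cos(b),np.sin(b)]);d=Rm.T[:2,:2]@(nx-p);S.append("[[%.4f, %.4f, 0], 0]"%(d[0],d[1]));p=p+Rm[:2,:2]@d.round(4)
    for i in range(0,n,10):print("[%s]"%", ".join(S[i:i+10]))
    print("end",b,p.round(4))
E
python3 - <<'E'
from h import *
st();plan(0.05,-.1,20,(.5754,.0187))
E
```

```text
t 14.75 pos [0.5758 0.0165 0.1462] ang 0.043 r 0.0573 Frad 3.8 Ftan(ccw+) -7.3 grip 0.0212 yaw_y 17.30
[]
[[[-0.0076, -0.0012, 0], 0], [[-0.0053, -0.0023, 0], 0], [[-0.0051, -0.0027, 0], 0], [[-0.0048, -0.0033, 0], 0], [[-0.0044, -0.0038, 0], 0], [[-0.0040, -0.0041, 0], 0], [[-0.0036, -0.0046, 0], 0], [[-0.0032, -0.0049, 0], 0], [[-0.0026, -0.0051, 0], 0], [[-0.0021, -0.0054, 0], 0]]
[[[-0.0015, -0.0056, 0], 0], [[-0.0010, -0.0058, 0], 0], [[-0.0004, -0.0057, 0], 0], [[0.0002, -0.0058, 0], 0], [[0.0008, -0.0058, 0], 0], [[0.0013, -0.0056, 0], 0], [[0.0019, -0.0055, 0], 0], [[0.0024, -0.0053, 0], 0], [[0.0029, -0.0050, 0], 0], [[0.0035, -0.0047, 0], 0]]
end -1.95 [ 0.4971 -0.0398]
```

Request:
move_arm(
  deltas=[
    [[-0.0076,-0.0012,0],0],
    [[-0.0053,-0.0023,0],0],
    [[-0.0051,-0.0027,0],0],
    [[-0.0048,-0.0033,0],0],
    [[-0.0044,-0.0038,0],0],
    [[-0.004,-0.0041,0],0],
    [[-0.0036,-0.0046,0],0],
    [[-0.0032,-0.0049,0],0],
    [[-0.0026,-0.0051,0],0],
    [[-0.0021,-0.0054,0],0],
  ],
)

```text
time: 15.75
position: [0.552, -0.0334, 0.1459]
tool_rot: [1.863, 2.529, 0.002]
force: [3.6, -1.5, 5.4]
grip_width: 0.0214
grasp_force: 22.6
```

Request:
move_arm(
  deltas=[
    [[-0.0015,-0.0056,0],0],
    [[-0.001,-0.0058,0],0],
    [[-0.0004,-0.0057,0],0],
    [[0.0002,-0.0058,0],0],
    [[0.0008,-0.0058,0],0],
    [[0.0013,-0.0056,0],0],
    [[0.0019,-0.0055,0],0],
    [[0.0024,-0.0053,0],0],
    [[0.0029,-0.005,0],0],
    [[0.0035,-0.0047,0],0],
  ],
)

```text
time: 16.75
position: [0.4961, -0.0401, 0.1458]
tool_rot: [-1.863, -2.529, -0.0]
force: [0.5, -2.2, 5.0]
grip_width: 0.0211
grasp_force: 22.8
```

```bash
python3 - <<'E'
from h import *
st();plan(-1.95,-.1,20,(.4971,-.0398))
E
```

```text
t 16.75 pos [ 0.4961 -0.0401  0.1458] ang -1.966 r 0.0586 Frad 1.8 Ftan(ccw+) 1.3 grip 0.0211 yaw_y 17.25
[]
[[[0.0038, -0.0043, 0], 0], [[0.0043, -0.0039, 0], 0], [[0.0046, -0.0035, 0], 0], [[0.0050, -0.0030, 0], 0], [[0.0052, -0.0024, 0], 0], [[0.0055, -0.0020, 0], 0], [[0.0056, -0.0014, 0], 0], [[0.0058, -0.0008, 0], 0], [[0.0058, -0.0002, 0], 0], [[0.0057, 0.0003, 0], 0]]
[[[0.0058, 0.0010, 0], 0], [[0.0056, 0.0014, 0], 0], [[0.0054, 0.0021, 0], 0], [[0.0052, 0.0026, 0], 0], [[0.0049, 0.0030, 0], 0], [[0.0046, 0.0036, 0], 0], [[0.0042, 0.0040, 0], 0], [[0.0038, 0.0044, 0], 0], [[0.0033, 0.0047, 0], 0], [[0.0028, 0.0051, 0], 0]]
end -3.95 [0.4786 0.0559]
```

Request:
move_arm(
  deltas=[
    [[0.0038,-0.0043,0],0],
    [[0.0043,-0.0039,0],0],
    [[0.0046,-0.0035,0],0],
    [[0.005,-0.003,0],0],
    [[0.0052,-0.0024,0],0],
    [[0.0055,-0.002,0],0],
    [[0.0056,-0.0014,0],0],
    [[0.0058,-0.0008,0],0],
    [[0.0058,-0.0002,0],0],
    [[0.0057,0.0003,0],0],
  ],
)

```text
time: 17.75
position: [0.4607, 0.0029, 0.1456]
tool_rot: [-1.862, -2.529, -0.0]
force: [2.2, -1.7, 4.8]
grip_width: 0.0213
grasp_force: 22.8
```

Request:
move_arm(
  deltas=[
    [[0.0058,0.001,0],0],
    [[0.0056,0.0014,0],0],
    [[0,0,0],0],
    [[0.0054,0.0021,0],0],
    [[0.0052,0.0026,0],0],
    [[0.0049,0.003,0],0],
    [[0.0046,0.0036,0],0],
    [[0.0042,0.004,0],0],
    [[0.0038,0.0044,0],0],
    [[0.0033,0.0047,0],0],
  ],
)

```text
time: 18.75
position: [0.4733, 0.0515, 0.1456]
tool_rot: [-1.861, -2.529, 0.002]
force: [-0.4, -3.0, 5.9]
grip_width: 0.021
grasp_force: 22.8
```

Request:
move_arm(
  deltas=[
    [[0.0028,0.0051,0],0],
  ],
)

```text
time: 18.85
position: [0.4772, 0.0556, 0.1456]
tool_rot: [-1.861, -2.529, 0.003]
force: [-0.6, -2.2, 6.2]
grip_width: 0.0212
grasp_force: 22.8
```

```bash
python3 - <<'E'
from h import *
st();plan(-3.95,-.1,20,(.4786,.0559))
E
```

```text
t 18.85 pos [0.4772 0.0556 0.1456] ang 2.353 r 0.0587 Frad -1.1 Ftan(ccw+) 2.0 grip 0.0212 yaw_y 17.29
[]
[[[0.0024, 0.0053, 0], 0], [[0.0017, 0.0055, 0], 0], [[0.0013, 0.0057, 0], 0], [[0.0006, 0.0057, 0], 0], [[0.0001, 0.0058, 0], 0], [[-0.0006, 0.0058, 0], 0], [[-0.0011, 0.0057, 0], 0], [[-0.0016, 0.0055, 0], 0], [[-0.0022, 0.0054, 0], 0], [[-0.0027, 0.0051, 0], 0]]
[[[-0.0033, 0.0048, 0], 0], [[-0.0036, 0.0045, 0], 0], [[-0.0042, 0.0041, 0], 0], [[-0.0045, 0.0037, 0], 0], [[-0.0048, 0.0031, 0], 0], [[-0.0051, 0.0027, 0], 0], [[-0.0054, 0.0022, 0], 0], [[-0.0056, 0.0016, 0], 0], [[-0.0057, 0.0010, 0], 0], [[-0.0058, 0.0005, 0], 0]]
end -5.95 [0.5734 0.0329]
```

Request:
move_arm(
  deltas=[
    [[0.0024,0.0053,0],0],
    [[0.0017,0.0055,0],0],
    [[0.0013,0.0057,0],0],
    [[0.0006,0.0057,0],0],
    [[0.0001,0.0058,0],0],
    [[-0.0006,0.0058,0],0],
    [[-0.0011,0.0057,0],0],
    [[-0.0016,0.0055,0],0],
    [[-0.0022,0.0054,0],0],
    [[-0.0027,0.0051,0],0],
  ],
)

```text
time: 19.85
position: [0.5301, 0.071, 0.1456]
tool_rot: [-1.859, -2.525, 0.002]
force: [-1.9, 1.5, 8.7]
grip_width: 0.0212
grasp_force: 23.0
```

Request:
move_arm(
  deltas=[
    [[-0.0033,0.0048,0],0],
    [[-0.0036,0.0045,0],0],
    [[-0.0042,0.0041,0],0],
    [[-0.0045,0.0037,0],0],
    [[-0.0048,0.0031,0],0],
    [[-0.0051,0.0027,0],0],
    [[-0.0054,0.0022,0],0],
    [[-0.0056,0.0016,0],0],
    [[-0.0057,0.001,0],0],
    [[-0.0058,0.0005,0],0],
  ],
)

```text
time: 20.85
position: [0.5726, 0.0341, 0.1459]
tool_rot: [-1.862, -2.527, -0.004]
force: [2.5, 2.6, 6.5]
grip_width: 0.0215
grasp_force: 22.8
```

```bash
python3 - <<'E'
from h import *
st();plan(-5.95,(-2*np.pi+.017+5.95)/5,5,(.5734,.0329))
E
```

```text
t 20.85 pos [0.5726 0.0341 0.1459] ang 0.357 r 0.0576 Frad 3.3 Ftan(ccw+) 1.6 grip 0.0215 yaw_y 17.24
[]
[[[-0.0036, 0.0000, 0], 0], [[-0.0037, -0.0002, 0], 0], [[-0.0036, -0.0005, 0], 0], [[-0.0036, -0.0006, 0], 0], [[-0.0036, -0.0010, 0], 0]]
end -6.266185307179586 [0.5766 0.0149]
```

Request:
move_arm(
  deltas=[
    [[-0.0036,0,0],0],
    [[-0.0037,-0.0002,0],0],
    [[-0.0036,-0.0005,0],0],
    [[-0.0036,-0.0006,0],0],
    [[-0.0036,-0.001,0],0],
    [[0,0,0],0],
    [[0,0,0],0],
  ],
)

```text
time: 21.55
position: [0.5762, 0.0154, 0.146]
tool_rot: [-1.863, -2.529, -0.004]
force: [3.3, 0.9, 6.8]
grip_width: 0.0207
grasp_force: 22.7
```

The wheel is back at the zero position (y 0.0154 against 0.0149). I'll release and withdraw.

Request:
move_arm(
  deltas=[
    [[0,0,0],0],
    [[0,0,0],0],
    [[0,0,0],0],
    [[0,0,0],0],
    [[0,0,0],0],
    [[0,0,0],0],
  ],
  jaw=0.0854,
)

```text
time: 22.15
position: [0.5757, 0.0146, 0.1454]
tool_rot: [-1.862, -2.529, 0.0]
force: [-0.0, 0.3, 0.4]
grip_width: 0.0852
grasp_force: 0.0
```

Request:
move_arm(
  deltas=[
    [[0,0,-0.02],0],
    [[0,0,-0.03],0],
    [[0,0,-0.04],0],
    [[0,0,-0.03],0],
    [[-0.03,0,0],0],
    [[0,0,0],0],
    [[0,0,0],0],
    [[0,0,0],0],
  ],
)

```text
time: 22.95
position: [0.5842, -0.0136, 0.2646]
tool_rot: [-1.861, -2.528, 0.001]
force: [-0.5, 0.5, -0.5]
grip_width: 0.0852
grasp_force: 0.0
```

```bash
python3 - <<'E'
from h import *
w=wcap("w6");P,Rm=w["P"],w["R"];st()
for p in((.5766,.0149,.175),(.4627,.194,.117)):print(wproj(w,p,P,Rm))
E
```

```text
t 23.00 pos [ 0.5842 -0.0135  0.2646] ang -0.396 r 0.0711 Frad -0.7 Ftan(ccw+) 0.5 grip 0.0858 yaw_y 17.30
[]
[322.12717752 206.36337934]
[250.98727715 -55.87405736]
```

View pics/w6.png

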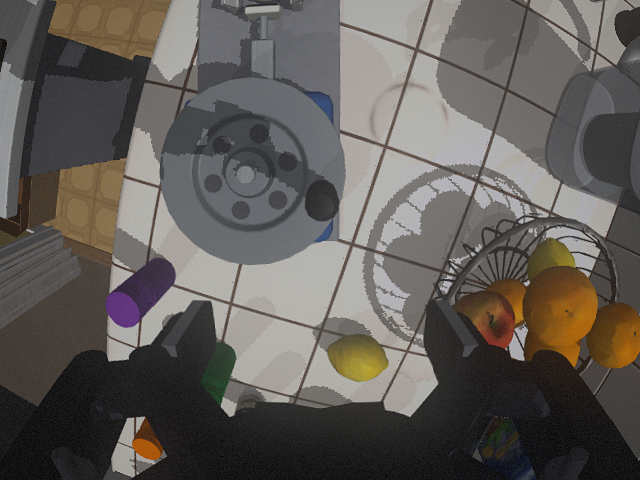

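The knob is at (322,203), where it should be. The jar is out of this view, so I'll check it with the scene camera.

```bash
python3 - <<'E'
from h import *
c=capture("scene");save("s7",cv2.resize(c["pixels"][170:400,200:430],None,fx=2.5,fy=2.5))
E
```

```text
(no output)
```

View pics/s7.png

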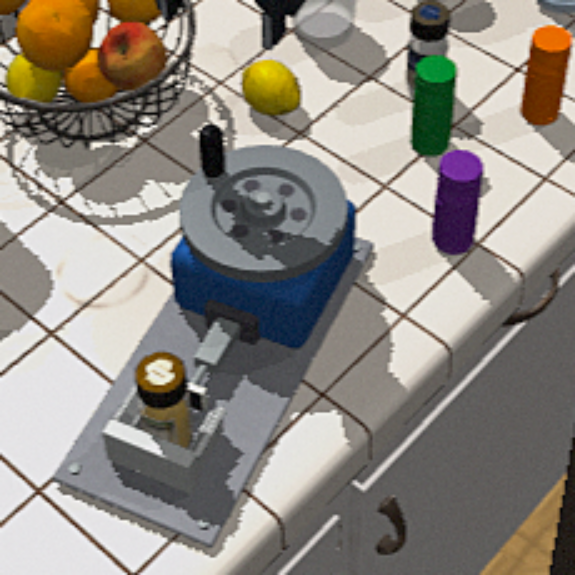

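The jar stands upright in the cradle (lid at (161,372)), the pad has drawn back, and the bystanders look unmoved.

```bash
python3 -c "
from workcell import *
print(job_done())"
```

```text
the job is handed in; nothing more can be done
None
```

I stood the cream-and-red jar in the cradle, wound the wheel back to its stop at about 7.6 N, then turned it one full revolution clockwise and let go; the job is handed in at about 23 s, but no verdict came back and the pad's pressing force was not measured.

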